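Restock the counter trays at the bakery shop

TASK

Five things have been left along the counter: put the two red jam jars in the wooden tray, the two green tea cartons in the yellow tray, and the loose blue tin in the empty bay of the white tray. Each stands upright on the floor of a bay of its own; set them down gently, do not drop them. Leave the blue tin already in the white tray and the grey card terminal where they are.

Things in the scene. Friction and masses are not known exactly. Their poses are not given: they have to be found in the camera images.
- jam_a: red jam jar with a red lid and a paper label, upright cylinder 54 mm in diameter, 72 mm tall, about 0.22 kg, glass. Origin: centre of its underside; z up, loose, standing on the counter at the start
- jam_b: red jam jar with a red lid and a paper label, upright cylinder 54 mm in diameter, 72 mm tall, about 0.22 kg, glass. Origin: centre of its underside; z up, loose, standing on the counter at the start (same as jam_a; either may take either bay)
- tea_a: green tea carton with a yellow band, upright box 58 (its x) x 42 (its y) x 80 mm tall, about 0.08 kg. Origin: centre of its underside; z up, loose, standing on the counter at the start
- tea_b: green tea carton with a yellow band, upright box 58 (its x) x 42 (its y) x 80 mm tall, about 0.08 kg. Origin: centre of its underside; z up, loose, standing on the counter at the start (same as tea_a; either may take either bay)
- tin_loose: blue biscuit tin with a pale disc on its lid, upright cylinder 60 mm in diameter, 62 mm tall, about 0.15 kg. Origin: centre of its underside; z up. This one stands on the counter at the start, loose, and is to be put away
- jam_tray: fixed open pale wooden tray, 88 (x) x 172 (y) mm, walls and divider 4 mm thick, 24 mm high, floor 4 mm thick. A middle divider makes two bays along its y, each 80 x 80 mm inside, centres 42 mm to +y and -y of the origin (centre of the underside; z up). Turned at most 0.2 rad from the world axes. Price tag with red patch on its +x side
- tea_tray: fixed open yellow plastic tray, 88 (x) x 172 (y) mm, walls and divider 4 mm thick, 24 mm high, floor 4 mm thick. A middle divider makes two bays along its y, each 80 x 80 mm inside, centres 42 mm to +y and -y of the origin (centre of the underside; z up). Turned at most 0.2 rad from the world axes. Price tag with green patch on its +x side
- tin_tray: fixed open white plastic tray, 88 (x) x 172 (y) mm, walls and divider 4 mm thick, 24 mm high, floor 4 mm thick. A middle divider makes two bays along its y, each 80 x 80 mm inside, centres 42 mm to +y and -y of the origin (centre of the underside; z up). Turned at most 0.2 rad from the world axes. Its +y bay already holds a blue tin; its -y bay is empty
- tin_stock: blue biscuit tin with a pale disc on its lid, upright cylinder 60 mm in diameter, 62 mm tall, about 0.15 kg. Origin: centre of its underside; z up. This one already stands in the +y bay of the white tray: leave it there
- card_terminal: grey card payment terminal with a black display block and small keys, lying on the counter at the robot's right, 150 (its x) x 75 (its y) x 42 mm tall, 0.45 kg, loose: leave it alone. Origin: centre of its underside; z up
Not all that is in view belongs to the job. Of the things that look like the jam_tray, the smallest one is meant.

How it is judged (in metres and radians):
At the end, for the whole second after the job is handed in: A jam jar in each wooden-tray bay, a tea carton in each yellow-tray bay, the loose tin in the white tray's -y bay, the other tin in its +y bay: all within 21 mm of the bay centre along each tray axis, undersides 0 to 9 mm above the counter, upright within 0.12 rad, at rest, released (((x of jam_a in the frame of jam_tray between -0.021 and 0.021 m and y of jam_a in the frame of jam_tray between 0.021 and 0.063 m and z of jam_a in the frame of jam_tray between 0 and 0.009 m and x of jam_b in the frame of jam_tray between -0.021 and 0.021 m and y of jam_b in the frame of jam_tray between -0.063 and -0.021 m and z of jam_b in the frame of jam_tray between 0 and 0.009 m) or (x of jam_a in the frame of jam_tray between -0.021 and 0.021 m and y of jam_a in the frame of jam_tray between -0.063 and -0.021 m and z of jam_a in the frame of jam_tray between 0 and 0.009 m and x of jam_b in the frame of jam_tray between -0.021 and 0.021 m and y of jam_b in the frame of jam_tray between 0.021 and 0.063 m and z of jam_b in the frame of jam_tray between 0 and 0.009 m)) and ((x of tea_a in the frame of tea_tray between -0.021 and 0.021 m and y of tea_a in the frame of tea_tray between 0.021 and 0.063 m and z of tea_a in the frame of tea_tray between 0 and 0.009 m and x of tea_b in the frame of tea_tray between -0.021 and 0.021 m and y of tea_b in the frame of tea_tray between -0.063 and -0.021 m and z of tea_b in the frame of tea_tray between 0 and 0.009 m) or (x of tea_a in the frame of tea_tray between -0.021 and 0.021 m and y of tea_a in the frame of tea_tray between -0.063 and -0.021 m and z of tea_a in the frame of tea_tray between 0 and 0.009 m and x of tea_b in the frame of tea_tray between -0.021 and 0.021 m and y of tea_b in the frame of tea_tray between 0.021 and 0.063 m and z of tea_b in the frame of tea_tray between 0 and 0.009 m)) and x of tin_loose in the frame of tin_tray between -0.021 and 0.021 m and y of tin_loose in the frame of tin_tray between -0.063 and -0.021 m and z of tin_loose in the frame of tin_tray between 0 and 0.009 m and x of tin_stock in the frame of tin_tray between -0.021 and 0.021 m and y of tin_stock in the frame of tin_tray between 0.021 and 0.063 m and z of tin_stock in the frame of tin_tray between 0 and 0.009 m and angle between each of jam_a, jam_b, tea_a, tea_b, tin_loose, tin_stock's own z axis and vertical below 0.12 rad and linear speed of each of jam_a, jam_b, tea_a, tea_b, tin_loose, tin_stock below 0.02 m/s and angular speed of each of jam_a, jam_b, tea_a, tea_b, tin_loose, tin_stock below 0.2 rad/s and contact force between the fingers and jam_a below 0.05 N and contact force between the fingers and jam_b below 0.05 N and contact force between the fingers and tea_a below 0.05 N and contact force between the fingers and tea_b below 0.05 N and contact force between the fingers and tin_loose below 0.05 N and contact force between the fingers and tin_stock below 0.05 N); the robot touches nothing.
It fails at once if the tin already in the white tray shifted by more than 12 mm (distance of tin_stock from where it was at the start of the episode above 0.012 m).
It fails at once if the card terminal shifted by more than 20 mm (distance of card_terminal from where it was at the start of the episode above 0.02 m).
It fails at once if one of the five goods dropped or thrown (faster than 0.6 m/s out of the fingers, a fall of about 18 mm) ((linear speed of jam_a above 0.6 m/s and contact force between the fingers and jam_a below 0.05 N) or (linear speed of jam_b above 0.6 m/s and contact force between the fingers and jam_b below 0.05 N) or (linear speed of tea_a above 0.6 m/s and contact force between the fingers and tea_a below 0.05 N) or (linear speed of tea_b above 0.6 m/s and contact force between the fingers and tea_b below 0.05 N) or (linear speed of tin_loose above 0.6 m/s and contact force between the fingers and tin_loose below 0.05 N)).
It also fails if it takes over 120 s, if anything falls off the work surface, if the arm or the gripper's body presses on something with over 40 N, if the wrist force passes 120 N, or if a joint passes its speed limit or range.

ROBOT

A 6-joint arm with a two-finger parallel gripper is mounted at the origin on the work surface. World frame = base frame: x ahead of the robot, y to its left, z up, the work surface at z = 0. Lengths are in m, angles in degrees, forces in N, time in s.
With the tool pointing down it reaches from about 0.325 to 0.85 m from the base axis. Payload 15.5 kg.
Tool frame: the origin (TCP) lies midway between the tips of the shut fingers; the grasp point (between the pads) lies 19 mm behind it; z points along the fingers, y is the line along which they close (so a half turn about z gives the same grasp; the last joint's range is limited). The gripper opens to 91 mm and grips with 3 to 60 N. Pads are 32 mm wide; open, the fingers measure 118 mm over their backs; the gripper's body (76 mm by 178 mm) begins 60 mm behind the grasp point.
Start: joints at [-70.904, 28.281, 77.091, -0, 74.628, -5.472], TCP at [0.26, -0.568, 0.214] pointing down, gripper open.
Joint ranges: [-166.48, 166.48], [-47.26, 123.95], [12.59, 153.08], [-70.14, 250.14], [6.76, 159.57], [-176.63, 176.63]. Speed limits (degrees/s): [108.29, 108.29, 147.25, 172.46, 172.46, 172.46].

INTERFACE

Orientations are given as a 3x3 rotation matrix whose columns are the frame's x, y, z axes.
In Python, from bench import ctrl gives the robot as it stands. The module is installed in compiled form; this text tells all that it offers. Calls block until the motion is done:
- ctrl.goto(position, orientation): joint-space move of the TCP to a pose.
- ctrl.move_l(position, vel=0.15, ori=None, contact_N=None): straight line of the TCP; ori=None keeps the orientation; vel is the mean speed in m/s. With contact_N (N) it stops when the force on the tool has changed by that much, and returns True; else False.
- ctrl.movej(angles): joint-space move.
- ctrl.command_gripper(opening): opening from 0.0 (shut) to 1.0 (fully open); the grip force is fixed at half the most; returns when the fingers have stopped.
- ctrl.sleep(seconds).
- ctrl.ik(position, orientation): joint angles nearest the present ones, or None.
- ctrl.read_camera(name): name is "side" or "top" or "wrist"; returns the picture (420x560x3 uint8, blue, green, red); there is no depth.
- ctrl.camera_params(name): a dict with "fx", "fy", "cx", "cy" (pixels), "pose" (4x4, takes a point from camera to world coordinates); the wrist camera has in their place "T_tool_cam" (4x4, takes a point from camera to tool coordinates, whose origin is the TCP and whose axes are the flange's). Camera axes: x right, y up, looking along -z (the intrinsics and any distortion apply to the point x, -y, -z); pixel columns grow to the right and rows downward; lengths in m; the calibration is good to about 2 mm. A picture is of the moment at which its call begins: read the wrist's pose just before it. camera_params takes no time and is no camera call.
A pose or a line that the arm cannot do raises ctrl.MotionError and nothing moves.
- ctrl.sign_off(): hands the job in; it is judged then, once.
Readings, each from a call of its own:
- ctrl.current_t(): time.
- ctrl.current_q(): joint angles.
- ctrl.current_dq(): joint speeds.
- ctrl.current_effort(): joint torques, N m.
- ctrl.current_tool_pos(): TCP position.
- ctrl.current_eef_rot(): TCP orientation.
- ctrl.current_contact_force(): force on the tool from outside, world axes, zero at the start.
- ctrl.current_wrist_torque(): the same for the moment, N m.
- ctrl.current_grip_width(): opening from 0.0 (shut) to 1.0 (fully open).
- ctrl.current_grasp_force(): force on a finger pad.
Only numpy, scipy, OpenCV 4.12 (cv2) and the standard library are available. Lean on these libraries where they do the work, as an engineer would, in place of code of your own. Each camera call takes 0.05 s, during which the arm holds its last target. There are 200 camera calls.

## Working session

There is one attempt and no reset: what is moved stays moved. The work goes in short steps, each a Python script; the robot and the scene stay as the last script left them, time stands still between calls to the robot, and variables do not carry over. Pictures are saved under pics/ and viewed, at most 14 in all, crops included, and the job is handed in when it is done.

```bash
mkdir -p pics; python3 - <<'E'
from bench import ctrl
import cv2, numpy as np
for n in ("top","side"):
    cv2.imwrite(f"pics/{n}0.png",ctrl.read_camera(n)); p=ctrl.camera_params(n)
    print(n,{k:(np.round(v,4).tolist() if k=="pose" else v) for k,v in p.items()})
print({k:(np.round(v,4).tolist() if not isinstance(v,float) else v) for k,v in ctrl.camera_params("wrist").items()})
print(ctrl.current_t(), ctrl.current_eef_rot().round(3).tolist() if hasattr(ctrl.current_eef_rot(),'round') else ctrl.current_eef_rot())
E
```

```text
top {'fx': 511.8506128636879, 'fy': 511.8506128636879, 'cx': 280.5463869722804, 'cy': 213.8591340653936, 'pose': [[-0.012, 0.9985, -0.0537, 0.3625], [-0.9998, -0.011, 0.0173, 0.0315], [0.0167, 0.0539, 0.9984, 1.7205], [0.0, 0.0, 0.0, 1.0]]}
side {'fx': 429.6943126619689, 'fy': 429.6943126619689, 'cx': 276.65097747276786, 'cy': 211.5724105185548, 'pose': [[-0.922, 0.2106, -0.325, 0.0747], [-0.3873, -0.4964, 0.777, 0.8719], [0.0023, 0.8422, 0.5392, 0.6523], [0.0, 0.0, 0.0, 1.0]]}
{'fx': 291.97701001938384, 'fy': 291.97701001938384, 'cx': 281.5256403148456, 'cy': 206.69743729916868, 'T_tool_cam': [[-0.0007, 0.9553, 0.2957, 0.0848], [1.0, 0.0009, -0.0005, -0.0], [-0.0007, 0.2957, -0.9553, -0.1717], [0.0, 0.0, 0.0, 1.0]]}
0.1 [[0.909, 0.416, -0.0], [0.416, -0.909, 0.001], [0.0, -0.001, -1.0]]
```

View pics/top0.png

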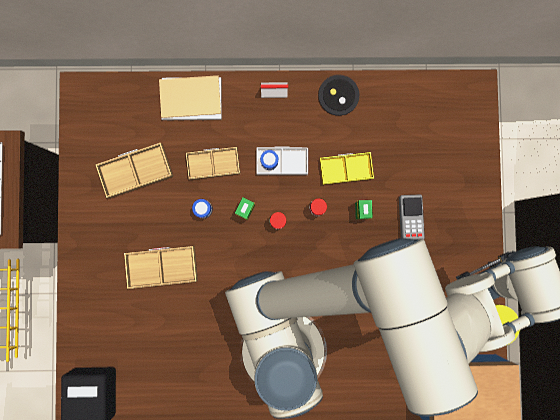

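View pics/side0.png

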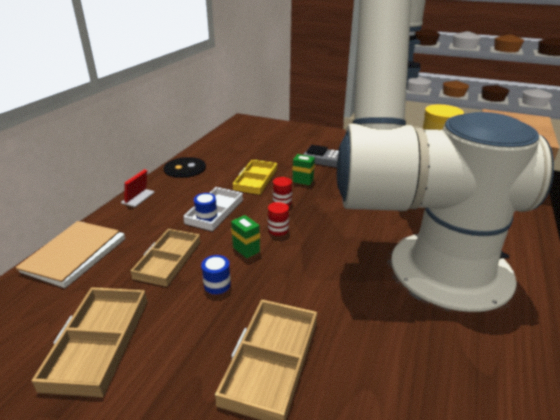

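Three wooden trays, at (134,170), (213,163) and (160,267) in the top view. The one at (213,163) is about 53 px long, like the white and yellow trays; the other two are about 70 px. It is the smallest, so it should be jam_tray. I'll check this in an enlarged crop.

```bash
cat > h.py <<'E'
import cv2, numpy as np
from bench import ctrl
def ray(n,uv,z):
    p=ctrl.camera_params(n); T=np.array(p["pose"])
    d=T[:3,:3]@np.array([(uv[0]-p["cx"])/p["fx"],-(uv[1]-p["cy"])/p["fy"],-1]); o=T[:3,3]
    return (o+d*(z-o[2])/d[2])[:2]
def proj(n,X):
    p=ctrl.camera_params(n); T=np.array(p["pose"]); c=T[:3,:3].T@(np.array(X)-T[:3,3])
    return np.array([p["cx"]-p["fx"]*c[0]/c[2], p["cy"]+p["fy"]*c[1]/c[2]])
def blobs(m,amin=40):
    n,l,s,c=cv2.connectedComponentsWithStats(m.astype(np.uint8))
    return [(c[i],s[i],l==i) for i in range(1,n) if s[i][4]>amin]
E
python3 - <<'E'
from h import *
im=cv2.imread("pics/top0.png"); hsv=cv2.cvtColor(im,cv2.COLOR_BGR2HSV).astype(int); H,S,V=hsv.transpose(2,0,1)
x0,y0,x1,y1=90,130,440,300
cv2.imwrite("pics/crop1.png",cv2.resize(im[125:295,90:290],None,fx=4,fy=3.5*4/3.5,interpolation=cv2.INTER_CUBIC)[:600])
cv2.imwrite("pics/crop2.png",cv2.resize(im[140:240,240:430],None,fx=4,fy=4,interpolation=cv2.INTER_CUBIC))
roi=np.zeros(H.shape,bool); roi[130:300,90:395]=1
for name,m,z in [("red",((H<6)|(H>174))&(S>180)&(V>90),.072),("green",(H>45)&(H<80)&(S>120),.08),("blue",(H>100)&(H<130)&(S>120),.062),("yellow",(H>25)&(H<35)&(S>150),.012),("wood",(H>12)&(H<24)&(S<160)&(V>140),.012),("white",(S<40)&(V>180),.012)]:
    for c,s,mm in blobs(m&roi):
        pts=np.argwhere(mm)[:,::-1].astype(np.float32)
        r=cv2.minAreaRect(pts); b=cv2.boxPoints(r); W=np.array([ray("top",q,z) for q in b])
        print(name,c.round(1),s,"world",ray("top",c,z).round(4),"rectc",ray("top",r[0],z).round(4),"sides",np.linalg.norm(W[1]-W[0]).round(3),np.linalg.norm(W[2]-W[1]).round(3), "ang",np.degrees(np.arctan2(*(W[1]-W[0])[::-1])).round(1))
E
```

```text
red [318.4 206.4] [311 198  16  17 216] world [ 0.4741 -0.1196] rectc [ 0.4753 -0.1201] sides 0.049 0.052 ang -90.6
red [277.6 219.8] [270 212  16  17 216] world [0.4322 0.0125] rectc [0.4315 0.013 ] sides 0.048 0.052 ang -90.6
green [244.4 207.9] [235 197  20  22 210] world [0.4713 0.1189] rectc [0.4716 0.1182] sides 0.057 0.046 ang -26.9
green [364.7 209. ] [358 200  15  19 194] world [ 0.4636 -0.2682] rectc [ 0.4635 -0.2691] sides 0.045 0.058 ang -90.6
blue [268.9 159.6] [260 150  18  20 131] world [0.6294 0.0386] rectc [0.6316 0.0378] sides 0.057 0.058 ang -71.9
blue [201.1 207.9] [192 199  19  19 136] world [0.4741 0.26  ] rectc [0.4739 0.2606] sides 0.057 0.059 ang -33.8
yellow [345.3 168.8] [ 320  153   54   32 1122] world [ 0.6038 -0.2178] rectc [ 0.6068 -0.2214] sides 0.171 0.091 ang -83.4
wood [134.4 170. ] [  96  142   76   56 2179] world [0.6068 0.4887] rectc [0.6085 0.4933] sides 0.229 0.12 ang -71.3
wood [212.8 162.9] [ 186  147   54   32 1285] world [0.628  0.2271] rectc [0.6296 0.2288] sides 0.173 0.091 ang -83.7
wood [274.1 154.3] [258 148  24  24  89] world [0.6554 
[... 980 characters left out ...]
72.4
white [285.4 160.8] [257 147  51  27 984] world [ 0.6329 -0.0165] rectc [ 0.6358 -0.0052] sides 0.168 0.088 ang -90.5
white [268.9 158.5] [263 153  12  12 112] world [0.6412 0.0389] rectc [0.6413 0.0402] sides 0.037 0.037 ang -90.5
white [200.8 207.6] [195 202  12  12 114] world [0.4784 0.2677] rectc [0.4787 0.2688] sides 0.037 0.037 ang -90.6
white [244.  207.5] [241 203   7  10  42] world [0.4771 0.1238] rectc [0.4771 0.1238] sides 0.03 0.013 ang -27.0
white [382.4 276.1] [ 364  252   31   48 1056] world [ 0.2431 -0.3352] rectc [ 0.2452 -0.3238] sides 0.101 0.156 ang -90.7
white [250.7 289.3] [229 274  53  26 460] world [0.2051 0.1037] rectc [0.2036 0.084 ] sides 0.181 0.052 ang -70.7
```

View pics/crop1.png

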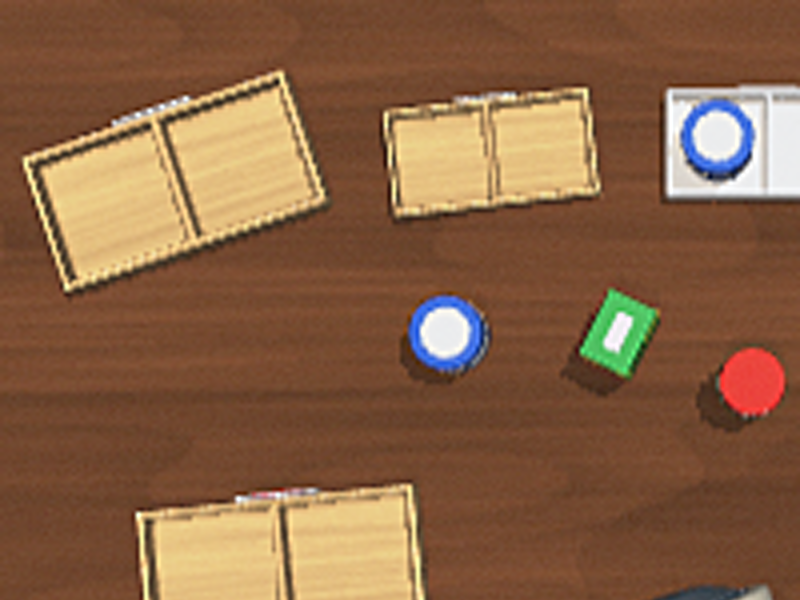

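View pics/crop2.png

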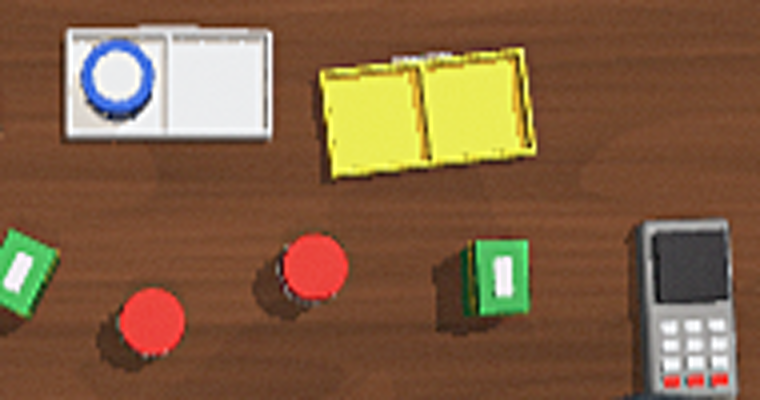

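The crops confirm that the tray at (213,163) is jam_tray: it measures 0.173 x 0.091 m, while the other wooden trays are about 0.23 x 0.12 m. Before moving, I'll overlay the estimates on the side view as an independent check.

```bash
cat >> h.py <<'E'
TR={"jam":(.6296,.2288,6.3),"tea":(.6068,-.2214,6.6),"tin":(.6358,-.0052,-.5)}
def tr2w(n,x,y):
    cx,cy,a=TR[n]; a=np.radians(a); return np.array([cx+x*np.cos(a)-y*np.sin(a),cy+x*np.sin(a)+y*np.cos(a)])
t1=ray("top",(200.8,207.6),.062); ts=ray("top",(268.9,158.5),.062)
OB={"j1":(.4741,-.1196,.072,27),"j2":(.4322,.0125,.072,27),"t":(*t1,.062,30),"ts":(*ts,.062,30)}
BX={"ta":(.4714,.1185,-26.9),"tb":(.4636,-.2687,-.6)}
E
python3 - <<'E'
from h import *
print(t1,ts,"expect stock near",tr2w("tin",0,.042))
for n in("side",):
    im=cv2.resize(cv2.imread(f"pics/{n}0.png")[120:400,0:400],None,fx=2,fy=2,interpolation=cv2.INTER_CUBIC)
    def P(pts,col=(255,0,255)):
        q=np.array([(proj(n,p)-[0,120])*2 for p in pts]).round().astype(int); cv2.polylines(im,[q],True,col,1,cv2.LINE_AA)
    for k in TR: P([(*tr2w(k,a,b),.024) for a,b in [(-.044,-.086),(.044,-.086),(.044,.086),(-.044,.086)]])
    for x,y,h,r in OB.values():
        for z in (0,h): P([(x+r/1e3*np.cos(t),y+r/1e3*np.sin(t),z) for t in np.linspace(0,6.28,30)],(255,255,0))
    for x,y,a in BX.values():
        a=np.radians(a);R=np.array([[np.cos(a),-np.sin(a)],[np.sin(a),np.cos(a)]])
        for z in(0,.08): P([(*(R@np.array(c)+[x,y]),z) for c in [(.029,.021),(-.029,.021),(-.029,-.021),(.029,-.021)]],(255,255,0))
    cv2.imwrite("pics/ov.png",im)
E
```

```text
[0.47494008 0.26084079] [0.63310052 0.03860031] expect stock near [0.63616651 0.0367984 ]
```

View pics/ov.png

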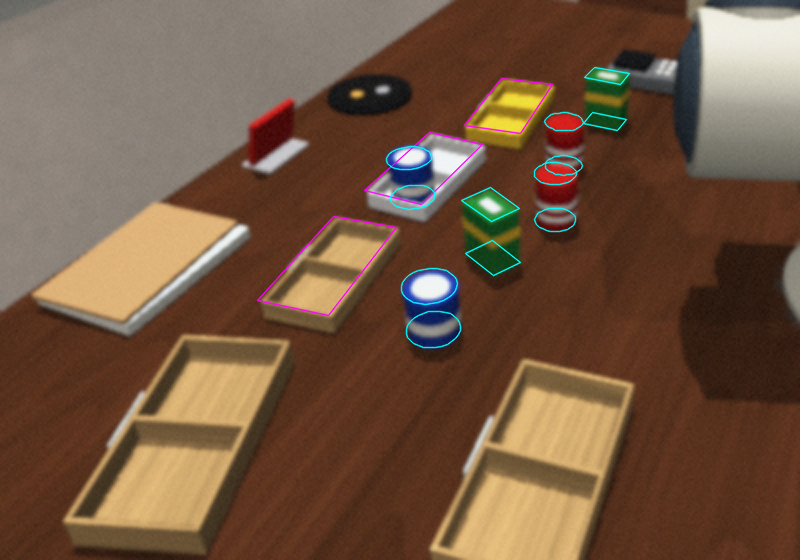

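The overlay matches the goods to about a pixel. The tray outlines sit about 3 mm too far in +x because the price tags are included, and tin_stock agrees, so I'll correct that. I'll place the near carton first and check it.

```bash
cat >> h.py <<'E'
TR={k:(v[0]-.003,v[1],v[2]) for k,v in TR.items()}
HT,ZG=.19,.030
def ori(a):
    a=np.radians(a); y=np.array([np.cos(a),np.sin(a),0]); z=np.array([0,0,-1.]); return np.column_stack([np.cross(y,z),y,z])
def pickplace(p,a,tray,sgn,zg=ZG):
    b=tr2w(tray,0,sgn*.042); ap=TR[tray][2]; T0=ctrl.current_t()
    ctrl.command_gripper(1.0)
    ctrl.goto([*p,HT],ori(a))
    ctrl.move_l([*p,zg],vel=.15)
    ctrl.command_gripper(0.0); w=ctrl.current_grip_width(); f=ctrl.current_grasp_force()
    print("grip mm",round(w*91,1),"N",f,"t",round(ctrl.current_t()-T0,1))
    assert w*91>35, "no grasp"
    ctrl.move_l([*p,HT],vel=.15)
    ctrl.goto([*b,HT],ori(ap))
    ctrl.move_l([*b,zg+.004+.012],vel=.15)
    print("width",round(ctrl.current_grip_width()*91,1))
    hit=ctrl.move_l([*b,zg+.002],vel=.02,contact_N=3)
    print("contact",hit,"tcp",np.round(ctrl.current_tool_pos(),4),"target",b.round(4))
    ctrl.command_gripper(1.0); ctrl.sleep(.2)
    ctrl.move_l([*b,HT],vel=.15); print("done t",round(ctrl.current_t(),1))
E
python3 - <<'E'
from h import *
pickplace(BX["tb"][:2],BX["tb"][2],"tea",-1)
cv2.imwrite("pics/w1.png",ctrl.read_camera("wrist"))
E
```

```text
grip mm 58.0 N 29.72135603427887 t 3.4
width 58.4
contact True tcp [ 0.6086 -0.2631  0.034 ] target [ 0.6086 -0.2631]
done t 9.1
```

View pics/w1.png

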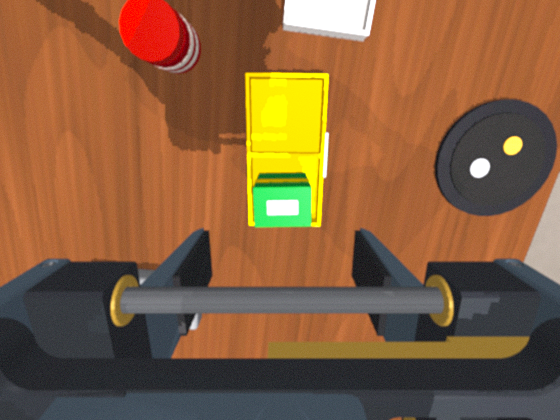

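The wrist view shows the carton upright in the yellow tray's near bay, at about (283,200), inside the walls. Contact came at the expected floor height. Next, the other four.

```bash
python3 - <<'E'
from h import *
pickplace(BX["ta"][:2],BX["ta"][2],"tea",1)
pickplace(OB["j2"][:2],0,"jam",1)
pickplace(OB["j1"][:2],0,"jam",-1)
pickplace(OB["t"][:2],0,"tin",-1)
ctrl.goto([.3,-.45,.25],ori(-60))
for n in("top","side"): cv2.imwrite(f"pics/{n}9.png",ctrl.read_camera(n))
im=cv2.imread("pics/top9.png"); cv2.imwrite("pics/c9.png",cv2.resize(im[130:250,175:385],None,fx=3.8,fy=3.8,interpolation=cv2.INTER_CUBIC))
cv2.imwrite("pics/s9.png",cv2.resize(cv2.imread("pics/side9.png")[140:300,100:300],None,fx=3.5,fy=3.5))
E
```

```text
grip mm 57.9 N 29.988522827625275 t 3.5
width 57.6
contact True tcp [ 0.5988 -0.1797  0.0339] target [ 0.599  -0.1797]
done t 18.9
grip mm 53.5 N 30.00065803527832 t 3.1
width 53.0
contact True tcp [0.6219 0.2705 0.034 ] target [0.622  0.2705]
done t 28.2
grip mm 53.2 N 30.000626742839813 t 3.6
width 53.3
contact True tcp [0.6311 0.187  0.034 ] target [0.6312 0.1871]
done t 38.2
grip mm 58.8 N 30.000607073307037 t 2.8
width 59.2
contact True tcp [ 0.6323 -0.0472  0.0341] target [ 0.6324 -0.0472]
done t 47.2
```

View pics/c9.png

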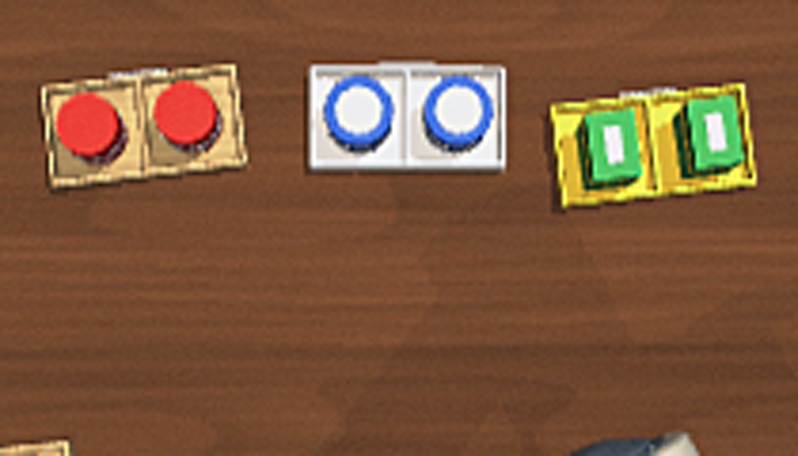

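View pics/s9.png

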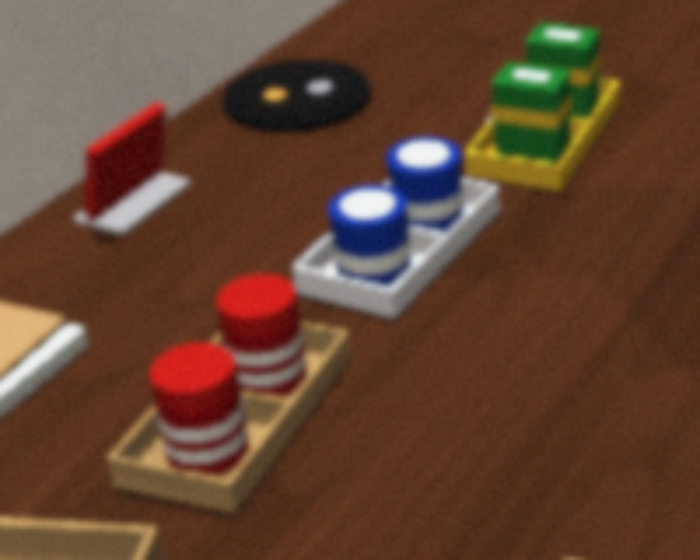

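All six goods stand upright in their own bays: the jars at (90,125) and (187,113), the tins at (360,112) and (458,112), the cartons at (613,147) and (714,133) in the top crop. Each was set down with contact at floor height and then released, and the arm is clear of everything.

```bash
python3 -c "
from bench import ctrl
print(ctrl.sign_off(), ctrl.current_t())"
```

```text
the job is handed in; nothing more can be done
the job is handed in; nothing more can be done
```

The job is handed in: both jam jars, both tea cartons and the loose tin stand upright and released in bays of their own, with the arm clear at about 50 s; the judge's result was not shown.

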